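Fit the lid on the nut grinder and hold it down to run

TASK

Put the lid on the blade grinder, its lug in the notch of the grinder's collar, and press it straight down, firmly but without forcing it, until it is fully home and the sprung safety switch under the lug is right in. The grinder runs only while the lid is held down: keep it down for at least three seconds and finish still holding it down. Leave the grater, the eggs and the courgette where they are.

Things in the scene. Friction and masses are not known exactly. Their poses are not given: they have to be found in the camera images.
- grinder: upright electric blade grinder, fixed to the counter: round steel body 98 mm in diameter with a black top and, in the middle, an open steel cup holding walnuts; overall 130 mm tall without lid. Origin: centre of its underside; z up along its axis, +x towards the notch in its collar
- grinder_seat (a point): on the grinder's axis, 105 mm up: height of the flat ring the lid's rim sits on. Round it a collar (inner radius 42.5 mm, outer 48) rises to 123 mm; inside it the steel cup (outer radius 33 mm, tapering to 30.5 in its top 7 mm) rises to 130 mm. The lid's skirt drops into the ring-shaped gap between cup and collar
- grinder_notch (a point): the one notch in the collar, 18 mm wide, cut right through its wall and down to the seat, where the lid's lug goes. The point: middle of the notch at the collar's top edge, 44.7 mm from the axis along the grinder's +x, 123 mm up
- switch (a joint): safety switch: a grey sprung pin (5 mm radially, 10 mm across) at the foot of the notch. 0 = free, standing 6 mm above the seat; grows as pushed down; 0.006 m = right in, level with the seat. Spring 2.5 N at first, 5 N right in; it lifts the lid when let go. Pushed only at the middle of its cap, the lid needs about 11 N to stay down, for the pin is at one side
- lid: the grinder's loose lid, 95 to 155 g, 80 mm tall, standing on the counter open side down. Origin: centre of its open rim, z up. Smoked round skirt, outer radius 39.5 mm, inner 35.7, from 0 to 36 mm, with a black lug outside along the lid's +x. When home, its origin is at point grinder_seat and its +x points as the grinder's +x
- lid_cap (a point): centre of the top of the lid's black grip cap: a solid round fluted cap 60 mm in diameter, from 36 to 80 mm above the lid's origin, to be held across its sides in any direction
- lid_lug (a point): lower end of the lug on the lid, level with its rim, 43.2 mm from its axis along the lid's +x. The lug is 10 mm wide, 30 mm high from the rim up and reaches out to 48 mm from the axis; it enters the notch and pushes the switch pin
- grater: bystander: steel box grater with black top and foot, 85 by 110 mm, 250 mm tall, standing upright on the counter to the left; origin: centre of its underside
- eggs: bystander: open cardboard tray 105 by 155 mm, 62 mm tall with four white eggs, to the right; origin: centre of its underside
- courgette: bystander: green courgette 200 mm long, 45 mm thick, lying across the chopping board beyond the work; origin: below its middle, on the board (18 mm above the counter)
There are look-alikes about, which are no part of the job. Leave any blue look-alike of the grinder alone. Leave any red look-alike of the lid alone.

How it is judged:
On the way:
1. the lid is on the grinder and pressed fully home, the switch right in, held so for three seconds (value of joint switch above 0.005 m and z of lid in the frame of grinder between 0.1025 and 0.1065 m and horizontal distance between lid and grinder below 0.004 m and angle between lid's own z axis and vertical below 0.05 rad and angle between the x axis of lid and the x axis of grinder, either way round below 0.15 rad and contact force between the fingers and lid above 3 N), for 3 s.
At the end, for the whole second after the job is handed in: the lid sits on the grinder upright (within 0.05 rad), centred within 4 mm, lug in the notch (axes within 0.15 rad), its origin less than 1.5 mm above its seat; the switch is at least 5 mm in (of 6), and the fingers press on the lid with more than 3 N (all of step 1); the arm keeps its last pose, push and grip.
It fails at once if a bystander is moved by more than 15 mm (distance of any of grater, eggs, courgette from where it was at the start of the episode above 0.015 m).
It fails at once if the lid is forced onto the grinder with more than 60 N (contact force between lid and grinder above 60 N).
It also fails if it takes over 45 s, if anything falls off the work surface, if the arm or the gripper's body presses on something with over 40 N, if the wrist force passes 120 N, or if a joint passes its speed limit or range.

ROBOT

A 6-joint arm with a two-finger parallel gripper is mounted at the origin on the work surface. World frame = base frame: x ahead of the robot, y to its left, z up, the work surface at z = 0. Lengths are in m, angles in rad, forces in N, time in s.
With the tool pointing down it reaches from about 0.375 to 0.975 m from the base axis. Payload 3.8 kg.
Tool frame: the origin (TCP) lies between the finger pads; the fingertips stand 22 mm ahead of it and the grasp point (between the pads) lies 3 mm ahead of it; z points along the fingers, y is the direction in which the jaws open and shut (so a half turn about z gives the same grasp; the last joint's range is limited). The gripper opens to 85 mm and grips with 20 to 120 N. Pads are 22 mm wide; open, the fingers measure 114 mm over their backs; the gripper's body (76 mm by 85 mm) begins 54 mm behind the grasp point. The pads swing forward as they close: fully open they stand 13 mm farther back than shut.
Start: joints at [-1.24, 0.264, 1.604, -0, 1.274, -0.037], TCP at [0.243, -0.63, 0.253] pointing down, gripper open.
Joint ranges: [-2.63, 2.63], [-0.94, 2.18], [0.31, 2.57], [-1.31, 4.45], [0, 2.66], [-2.55, 2.55]. Speed limits (rad/s): [2.57, 2.57, 3.14, 3.14, 3.14, 3.14].

INTERFACE

Orientations are given as a rotation vector (axis times angle).
In Python, from workcell import * gives the robot as it stands.
- The arm moves only by the tool step_arm, never from a script. Its argument "motion" is a list that holds one entry, the list of rows, each a list of 7 numbers: the finger opening in m, from 0 to 0.0854, then the shift along the world's x, y, z in m, then the turn, a rotation vector about the world's x, y, z in degrees. A call has exactly 8 rows; each row is the pose to reach, as a shift and turn from the pose measured when the call began; what a row does not reach only later rows make up. A row lasts 1/8 s, in which the tool goes at most 62.5 mm and 10.7 degrees, less where a joint would pass 70% of its speed; a pose out of reach is approached as far as the arm can. A call with a gripper value outside its range is refused whole. The fingers move at their own pace and stop on an object; "newtons" is the grip in N (left out, the last holds). Time passes only in rows, so rows that repeat a pose let the fingers close, or fill a call up. It gives the time, the measured TCP pose, the force and the opening at its end, in the units of the state.
- read_state(): the state, without advancing time (a new reading comes with each control period).
- read_camera(name): name is "side" or "top"; returns (picture, depth): 384x512x3 uint8, blue, green, red; 384x512 float32, m along the optical axis (not along the pixel's ray), 0 where there is no reading.
- get_calibration(name): a dict with "K" (3x3 intrinsics, pixels), "dist_coeffs" ([k1, k2, p1, p2, k3] as OpenCV has them; the pictures are not rectified), "world_from_camera" (4x4, takes a point from camera to world coordinates). Camera axes: x right, y down, z forward; pixel columns grow to the right and rows downward; lengths in m; the calibration is good to about 2 mm. A picture is of the moment at which its call begins. get_calibration takes no time and is no camera call.
- finish_job(): hands the job in, once; it reports no verdict.
Trained networks look in the newest picture that a camera, given by its name, has taken for a name from the list of things; names that differ only in an ending like _2 or _b are one class to them, and where a whole thing is asked for, a point or a joint stands for the part that bears it (a point fixed in the world has none). Each returns a list of dicts, best first, with "score" (0 to 1); they miss things now and then, are a little off and sometimes report something else, mostly with a low value. They report only what shows in the picture. A call takes as long as a camera call. They do not tell look-alikes from the thing itself.
- spot_in(camera, thing): "xyz" ([x, y, z] in m, in the coordinates of the camera as it stood for that picture, good to about 4 mm: the middle of the surface that is visible of it).
- regions_of(camera, thing): "region" (384x512 bool, what is visible of it).
The state is a dict: "time": time; "q": joint angles; "joint_vel": joint speeds; "joint_torque": joint torques, N m; "tool_pos": TCP position; "tcp_rot": TCP orientation; "wrist_force": force on the tool from outside, world axes, zero at the start; "torque": the same for the moment, N m; "width": opening from 0.0 (shut) to 1.0 (fully open).
Only numpy, scipy, OpenCV 4.12 (cv2) and the standard library are available. Lean on these libraries where they do the work, as an engineer would, in place of code of your own. Each camera call takes 0.05 s, during which the arm holds its last target. There are 200 camera calls.

## Working session

There is one attempt and no reset: what is moved stays moved. The work goes in short steps, Python scripts to look and compute and a tool call to move; the robot and the scene stay as the last step left them, time stands still between calls to the robot, and variables do not carry over. Pictures are saved under pics/ and viewed, on a budget of 10 in all, crops included, one or two more only if the job needs it, and the job is handed in when it is done.

Besides the shell and the picture viewer there is one more tool, called after "Request:" in YAML: its name, and indented under it one key for each argument. step_arm: Moves the arm, as the interface text tells. Its arguments: {"type":"object","properties":{"motion":{"type":"array"},"newtons":{"type":"number"}},"required":["motion"]}

```bash
mkdir -p pics
cat > h.py <<'E'
from workcell import *
import numpy as np, cv2
def cal(n):
    c=get_calibration(n); return np.array(c["K"]),np.array(c["dist_coeffs"]),np.array(c["world_from_camera"])
def toworld(n,p):
    T=cal(n)[2]; return T[:3,:3]@np.asarray(p)+T[:3,3]
def pix(n,P):
    K,d,T=cal(n); Ti=np.linalg.inv(T)
    return cv2.projectPoints(np.asarray(P,float).reshape(-1,3),cv2.Rodrigues(Ti[:3,:3])[0],Ti[:3,3],K,d)[0].reshape(-1,2)
def cloud(n,depth):
    K,d,T=cal(n); h,w=depth.shape
    u,v=np.meshgrid(np.arange(w),np.arange(h))
    xy=cv2.undistortPoints(np.stack([u,v],-1).reshape(-1,1,2).astype(float),K,d).reshape(h,w,2)
    P=np.dstack([xy*depth[...,None],depth])@T[:3,:3].T+T[:3,3]
    P[depth==0]=np.nan; return P
E
python3 - <<'E'
from h import *
ims=[]
for n in("top","side"):
    im,d=read_camera(n); ims.append(im)
    print(n,cal(n)[2].round(2).tolist())
    for t in("lid","lid_lug","lid_cap","grinder","grinder_notch","switch","grater","eggs","courgette"):
        for r in spot_in(n,t)[:4]:
            w=toworld(n,r["xyz"]); print(t,round(r["score"],2),w.round(3),pix(n,w).round()[0])
cv2.imwrite("pics/a.png",cv2.resize(np.vstack(ims),(512*3//4,768*3//4)))
cv2.imwrite("pics/a_top.png",ims[0]);cv2.imwrite("pics/a_side.png",ims[1])
print(read_state())
E
```

```text
top [[-0.0, -1.0, 0.06, 0.5], [-1.0, 0.0, -0.0, 0.02], [0.0, -0.06, -1.0, 1.33], [0.0, 0.0, 0.0, 1.0]]
lid 0.98 [0.564 0.151 0.077] [215. 195.]
lid 0.75 [0.515 0.016 0.082] [256. 210.]
lid_lug 0.89 [0.566 0.153 0.078] [214. 194.]
lid_lug 0.76 [0.513 0.016 0.081] [256. 210.]
lid_cap 0.85 [0.514 0.015 0.078] [256. 210.]
lid_cap 0.59 [0.564 0.156 0.081] [213. 195.]
lid_cap 0.3 [ 0.571 -0.145  0.105] [306. 192.]
grinder 0.97 [ 0.573 -0.145  0.107] [306. 191.]
grinder 0.92 [ 0.421 -0.205  0.106] [325. 239.]
grinder_notch 0.83 [ 0.574 -0.151  0.105] [308. 191.]
grinder_notch 0.6 [ 0.413 -0.201  0.108] [324. 241.]
grater 0.84 [0.599 0.433 0.191] [118. 181.]
eggs 0.69 [ 0.534 -0.434  0.033] [387. 204.]
courgette 0.66 [ 0.737 -0.033  0.059] [270. 143.]
side [[-0.74, -0.44, 0.5, 0.01], [-0.67, 0.48, -0.57, 0.67], [0.01, -0.76, -0.65, 0.86], [0.0, 0.0, 0.0, 1.0]]
lid 0.91 [0.5   0.034 0.045] [273. 215.]
lid 0.85 [0.551 0.175 0.048] [231. 231.]
lid 0.56 [ 0.523 -0.429  0.027] [341. 157.]
lid_lug 0.71 [0.504 0.035 0.051] [272. 214.]
lid_cap 0.87 [0.551 0.174 0.052] [232. 230.]
lid_cap 0.86 [0.504
[... 273 characters left out ...]
eggs 0.79 [ 0.525 -0.429  0.025] [340. 157.]
{'time': 1.0, 'q': array([-1.23990499e+00,  2.63875269e-01,  1.60398695e+00, -9.57693013e-06,
        1.27373641e+00, -3.68951506e-02]), 'joint_vel': array([ 0.0010631 ,  0.00063616, -0.00099196,  0.00148718,  0.00073148,
        0.00064424]), 'joint_torque': array([-1.08117056e-03, -5.15075326e+01, -3.67738831e+01, -5.28253404e-04,
        7.19466279e-04, -4.89585439e-07]), 'tool_pos': array([ 0.24269191, -0.62985025,  0.25330346]), 'tcp_rot': array([-3.08861770e+00, -5.74470566e-01,  1.56034421e-05]), 'wrist_force': array([ 0.10235663, -0.90703348,  0.53646304]), 'torque': array([0.03321497, 0.01249206, 0.0338217 ]), 'width': 1.0033258960324767}
```

View pics/a_top.png

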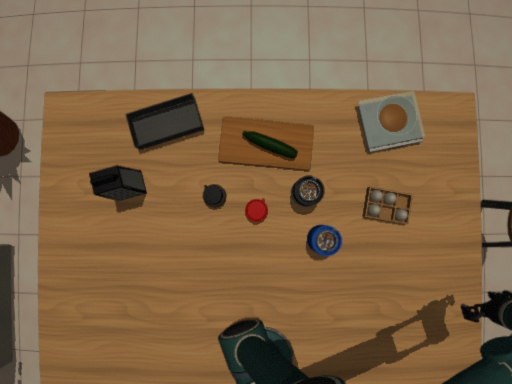

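View pics/a_side.png

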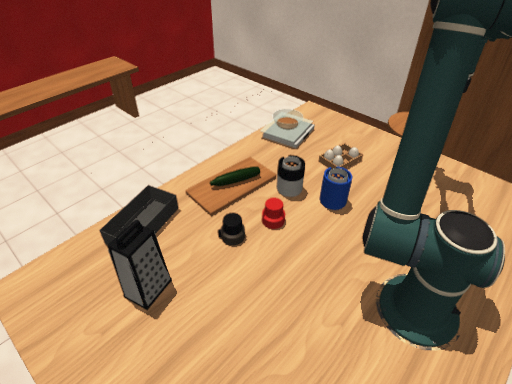

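The top picture shows two lid candidates, the black one at (215,195) and a red look-alike at (256,210). It also shows two grinder candidates, black and steel at (308,191) and a blue look-alike at (325,240). I choose the black lid and the black/steel grinder, and check both in one close crop with depth.

Run:
```python
from h import *
im,d=read_camera("top"); P=cloud("top",d); 
side,ds=read_camera("side")
a=cv2.resize(im[170:220,190:240],(400,400),interpolation=cv2.INTER_CUBIC)
b=cv2.resize(im[166:216,283:333],(400,400),interpolation=cv2.INTER_CUBIC)
c=cv2.resize(side[200:270,195:265],(400,400),interpolation=cv2.INTER_CUBIC)[:200+200]
e=cv2.resize(side[140:210,255:325],(400,400),interpolation=cv2.INTER_CUBIC)
im2=np.vstack([np.hstack([a,b]),np.hstack([c,e])]); cv2.imwrite("pics/b.png",cv2.resize(im2,(600,600)))
for nm,c0,zlo,zhi in(("cap",(.564,.151),.07,.09),("lidlow",(.564,.151),.02,.05),("grtop",(.573,-.145),.115,.128),("grcup",(.573,-.145),.127,.14)):
    Q=P.reshape(-1,3); m=(np.hypot(Q[:,0]-c0[0],Q[:,1]-c0[1])<.065)&(Q[:,2]>zlo)&(Q[:,2]<zhi); Q=Q[m]
    print(nm,m.sum(),np.nanmean(Q,0).round(4),cv2.minEnclosingCircle(Q[:,:2].astype(np.float32)))
for s,r in (("lid",(slice(180,208),slice(200,230))),("gr",(slice(175,210),slice(290,327)))):
    print(s); print((np.nan_to_num(P[r][...,2])*1000).astype(int).tolist().__repr__().replace('], [','\n'))
```

```text
cap 267 [0.5645 0.1584 0.0797] ((0.5646259188652039, 0.15839770436286926), 0.030403967946767807)
lidlow 157 [0.5634 0.152  0.035 ] ((0.5672082901000977, 0.16152283549308777), 0.04278109222650528)
grtop 216 [ 0.5748 -0.1501  0.1229] ((0.5760454535484314, -0.15185222029685974), 0.048614710569381714)
grcup 50 [ 0.5697 -0.1469  0.1292] ((0.5754973292350769, -0.1515287607908249), 0.04748624563217163)
lid
[[0, 0, 2, 1, 2, -1, -1, 0, 1, -4, 1, 2, 0, 0, 0, 3, 0, 1, 1, 4, -5, 3, 0, 2, 0, -3, -2, -3, 0, 2
-6, -3, -3, 0, 0, 2, -3, 0, 0, 2, 3, -1, 2, 0, 0, 0, 2, -3, -7, -3, -1, -3, -2, 1, 1, 0, 8, 0, -2, -1
0, -1, 0, 1, 1, -1, 1, 0, 1, -5, -1, -2, 0, -2, -6, 2, 4, -1, 1, 0, -1, -2, 0, -2, 3, 1, 0, 0, -1, 0
-3, 2, 0, 1, -1, 0, 0, 0, -2, -1, 0, -2, -3, -3, -2, 0, 4, -1, 0, -2, 0, 0, 0, 0, 0, 0, 1, 2, 3, 3
2, 0, 2, -1, 0, 1, 0, 1, -1, -1, 1, 37, 34, 38, 34, 35, 33, 31, 5, 1, 0, 0, -4, 4, 4, 0, 0, -1, 0, -2
1, 0, -6, 0, 1, 28, 29, 2, 35, 35, 31, 34, 35, 34, 38, 35, 34, 34, 34, 32, -3, -1, 0, -3, 3, 5, 2, 0, 1, 0
3, -2, -2, -1, 30, 34, 33, 34, 36, 78, 79, 77, 80, 79, 80, 79, 39, 36, 36, 35, 38, 3, 0,
[... 7110 characters left out ...]
120, 125, 121, 121, 122, 127, 1, 1, 3, 0, -5, 0, -2, 1, 0, -2, 0
-1, 0, -2, 0, 2, 4, 0, -1, -4, 13, 33, 56, 70, 87, 105, 106, 117, 122, 128, 128, 126, 126, 100, 2, 1, 4, 1, 0, -1, 0, -1, 3, 1, 0, 2, -1, 0
-2, 0, 0, 0, 0, 3, -2, 0, 4, -2, -1, -4, 13, 27, 39, 54, 50, 39, 5, 2, 1, 1, 0, -2, -5, 0, 0, 0, 1, -2, 2, -3, 2, 1, 1, -1, 1
1, 6, 0, 3, -1, -4, 2, 3, -3, 2, 2, 0, 4, 8, 2, 0, 0, 0, 2, 4, -2, 4, -2, 0, -2, 3, 2, -3, 0, 2, 0, 3, -4, -1, 2, 2, 0
4, 1, 0, 0, 0, 4, -1, 0, 1, -1, -4, 2, 1, -2, -3, 0, 4, -1, 0, 1, 0, 0, 0, -1, 0, -3, -1, 0, 3, -1, 0, -1, -5, -2, 4, 2, -2
2, 2, -1, -3, -2, -1, 1, 7, -3, 0, -2, 4, 5, 2, 0, 1, 0, -1, 2, 2, 2, -2, 1, -3, 0, 5, -3, -1, 0, -5, -5, -4, -2, 1, 3, 3, 0]]
```

View pics/b.png

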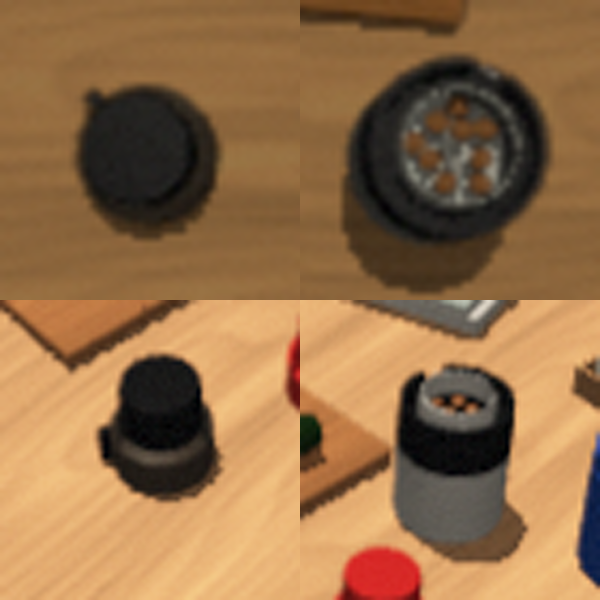

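The crop confirms both. The lid is black with its lug at the upper left (top px ~(206,186)), and the grinder is steel and black with its notch and pin at the upper right (top px ~(315,178)). Next I fit the angles.

```bash
cat > fit.py <<'E'
from h import *
from scipy.optimize import least_squares
def grab(n=4):
    return [cloud("top",read_camera("top")[1]).reshape(-1,3) for _ in range(n)]
def near(Q,c,r,lo,hi): return Q[(np.hypot(Q[:,0]-c[0],Q[:,1]-c[1])<r)&(Q[:,2]>lo)&(Q[:,2]<hi)]
def circ(Q,R,c): 
    return least_squares(lambda p:np.hypot(Q[:,0]-p[0],Q[:,1]-p[1])-R,c,loss="soft_l1",f_scale=.003).x
def ang(Q,c):
    v=Q[:,:2]-c; return np.arctan2(v[:,1],v[:,0])
E
python3 - <<'E'
from fit import *
Q=np.vstack(grab())
cup=lambda:0
G=near(Q,(.575,-.151),.052,.117,.130); g=(.575,-.151)
for _ in range(5):
    r=np.hypot(*(G[:,:2]-g).T); g=circ(G[r>.038],.0452,g)
print("grinder",g)
N=near(Q,g,.050,.101,.1155); v=np.hypot(*(N[:,:2]-g).T); N=N[v>.0425]
a=ang(N,g); 
print("low pts", np.histogram(np.degrees(a),bins=np.arange(-180,181,10)))
C=near(Q,(.564,.157),.05,.07,.09); c=np.array(cv2.minEnclosingCircle(C[:,:2].astype(np.float32))[0]); print("lid",c,C[:,:2].mean(0),np.median(C[:,:2],0))
S=near(Q,c,.06,.02,.045); r=np.hypot(*(S[:,:2]-c).T); print("skirt circ",circ(S[(r>.036)&(r<.0415)],.0385,c))
L=S[r>.0425]; a=np.degrees(ang(L,c)); print(np.histogram(a,bins=np.arange(-180,181,10)))
m=(a>0)&(a<90);print("lug",np.median(a[m]),m.sum())
s=read_state();print(s["tool_pos"],s["tcp_rot"],s["time"])
E
```

```text
grinder [ 0.57617879 -0.15162935]
low pts (array([ 0,  4,  2,  0,  0,  1,  7,  4,  5,  5,  7,  5,  8,  8, 15, 20,  7,
        6,  6,  1,  5,  0,  3,  0,  6,  4,  4,  9, 10,  5,  5,  7,  9,  4,
       11,  1]), array([-180, -170, -160, -150, -140, -130, -120, -110, -100,  -90,  -80,
        -70,  -60,  -50,  -40,  -30,  -20,  -10,    0,   10,   20,   30,
         40,   50,   60,   70,   80,   90,  100,  110,  120,  130,  140,
        150,  160,  170,  180]))
lid [0.56471962 0.15866552] [0.56451105 0.15854597] [0.56573923 0.15910995]
skirt circ [0.56505348 0.15872231]
(array([ 0,  0,  0,  0,  0,  0,  0,  0,  0,  0,  0,  0,  0,  0,  0,  0,  0,
        0,  0,  0,  0,  4, 12,  4,  0,  0,  0,  0,  0,  0,  0,  0,  0,  0,
        0,  0]), array([-180, -170, -160, -150, -140, -130, -120, -110, -100,  -90,  -80,
        -70,  -60,  -50,  -40,  -30,  -20,  -10,    0,   10,   20,   30,
         40,   50,   60,   70,   80,   90,  100,  110,  120,  130,  140,
        150,  160,  170,  180]))
lug 44.062612164839166 20
[ 0.24270779 -0.62986297  0.2532826 ] [-3.08861049e+00 -5.74528844e-01  8.53920590e-07] 1.3
```

Request:
step_arm:
  motion:
    - [[0.0854, 0.02, 0.05, 0, 0, 0, 4], [0.0854, 0.04, 0.1, 0, 0, 0, 8], [0.0854, 0.06, 0.15, 0, 0, 0, 12], [0.0854, 0.08, 0.2, 0, 0, 0, 16], [0.0854, 0.1, 0.25, 0, 0, 0, 20], [0.0854, 0.12, 0.3, 0, 0, 0, 24], [0.0854, 0.14, 0.35, 0, 0, 0, 29], [0.0854, 0.16, 0.4, 0, 0, 0, 29]]
  newtons: 60

```text
time: 2.3
tool_pos: [0.4031, -0.2283, 0.2536]
tcp_rot: [2.845, 1.33, 0.001]
wrist_force: [1.3, 0.4, 0.6]
width: 0.997
```

Request:
step_arm:
  motion:
    - [[0.0854, 0.023, 0.055, 0, 0, 0, 0], [0.0854, 0.046, 0.11, 0, 0, 0, 0], [0.0854, 0.069, 0.165, 0, 0, 0, 0], [0.0854, 0.092, 0.22, 0, 0, 0, 0], [0.0854, 0.115, 0.275, 0, 0, 0, 0], [0.0854, 0.138, 0.33, -0.02, 0, 0, 0], [0.0854, 0.162, 0.387, -0.06, 0, 0, 0], [0.0854, 0.162, 0.387, -0.09, 0, 0, 0]]

```text
time: 3.3
tool_pos: [0.5668, 0.1622, 0.1635]
tcp_rot: [2.843, 1.334, 0.006]
wrist_force: [-1.0, 0.5, -0.5]
width: 1.001
```

Run:
```python
from fit import *
s=read_state();print(s["tool_pos"],s["tcp_rot"],s["time"])
im,d=read_camera("side"); print(pix("side",[s["tool_pos"],[.5648,.1587,.08]]))
t=read_camera("top")[0]
a=cv2.resize(im[150:270,170:290],(480,480),interpolation=cv2.INTER_CUBIC)
b=cv2.resize(t[165:225,180:240],(320,320),interpolation=cv2.INTER_CUBIC)
cv2.imwrite("pics/c.png",np.hstack([a,cv2.copyMakeBorder(b,0,160,0,0,cv2.BORDER_CONSTANT)]))
# refined notch
Q=np.vstack(grab(6)); g=np.array([.5762,-.1516])
N=near(Q,g,.049,.09,.130); r=np.hypot(*(N[:,:2]-g).T); N=N[(r>.0435)&(r<.0475)]; a=np.degrees(ang(N,g))
for k in range(-70,30,4):
    m=(a>=k)&(a<k+4); print(k+2,m.sum(),(np.median(N[m,2])*1000).round(1) if m.any() else None,end=' | ')
```

```text
[0.5667569  0.16215321 0.16350746] [2.84309985 1.33443171 0.00587086] 3.3
[[229.49869403 199.32209259]
 [231.82228057 218.68873259]]
-68 7 123.5 | -64 10 124.1 | -60 8 120.6 | -56 9 121.5 | -52 7 121.8 | -48 5 125.7 | -44 10 125.1 | -40 6 122.8 | -36 11 108.3 | -32 6 106.5 | -28 6 112.3 | -24 9 110.4 | -20 6 111.8 | -16 6 104.5 | -12 6 123.5 | -8 7 124.1 | -4 7 123.7 | 0 10 123.7 | 4 7 123.9 | 8 6 120.3 | 12 6 121.9 | 16 6 123.7 | 20 12 122.3 | 24 6 122.9 | 28 8 121.8 |
```

View pics/c.png

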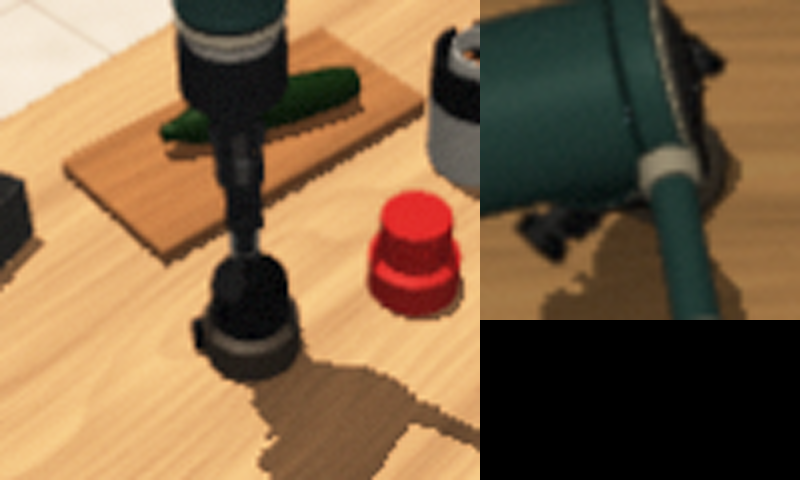

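Request:
step_arm:
  motion:
    - [[0.0854, -0.002, -0.0035, 0, 0, 0, 0], [0.0854, -0.002, -0.0035, -0.02, 0, 0, 0], [0.0854, -0.002, -0.0035, -0.045, 0, 0, 0], [0.0854, -0.002, -0.0035, -0.07, 0, 0, 0], [0.0854, -0.002, -0.0035, -0.09, 0, 0, 0], [0.0854, -0.002, -0.0035, -0.1, 0, 0, 0], [0.0854, -0.002, -0.0035, -0.1, 0, 0, 0], [0.0854, -0.002, -0.0035, -0.1, 0, 0, 0]]

```text
time: 4.7
tool_pos: [0.5652, 0.1548, 0.0669]
tcp_rot: [2.845, 1.327, 0.009]
wrist_force: [0.1, -0.0, -0.1]
width: 0.995
```

Request:
step_arm:
  motion:
    - [[0.05, 0, 0, 0, 0, 0, 0], [0.05, 0, 0, 0, 0, 0, 0], [0.05, 0, 0, 0, 0, 0, 0], [0.05, 0, 0, 0, 0, 0, 0], [0.05, 0, 0, 0, 0, 0, 0], [0.05, 0, 0, 0, 0, 0, 0], [0.05, 0, 0, 0, 0, 0, 0], [0.05, 0, 0, 0, 0, 0, 0]]
  newtons: 60

```text
time: 5.7
tool_pos: [0.5666, 0.1552, 0.0685]
tcp_rot: [2.845, 1.327, 0.014]
wrist_force: [0.2, -0.1, 6.3]
width: 0.686
```

Request:
step_arm:
  motion:
    - [[0.05, 0, 0, 0.005, 0, 0, 0], [0.05, 0, 0, 0.03, 0, 0, 0], [0.05, 0, 0, 0.06, 0, 0, 0], [0.05, 0, 0, 0.1, 0, 0, 0], [0.05, 0, 0, 0.13, 0, 0, 0], [0.05, 0, 0, 0.15, 0, 0, 0], [0.05, 0, -0.02, 0.155, 0, 0, 0], [0.05, 0.0, -0.05, 0.155, 0, 0, -5]]
  newtons: 80

```text
time: 6.7
tool_pos: [0.5661, 0.1042, 0.2228]
tcp_rot: [2.9, 1.2, 0.012]
wrist_force: [-0.1, -0.6, -0.9]
width: 0.68
```

Run:
```python
from h import *
from scipy.spatial.transform import Rotation as R
im,d=read_camera("side");im,d=read_camera("side")
s=read_state();print(s["tool_pos"],s["tcp_rot"],s["time"],s["wrist_force"],s["width"])
print(R.from_rotvec(s["tcp_rot"]).as_matrix().round(4))
p=pix("side",s["tool_pos"])[0].astype(int);print(p)
y,x=p[1]-40,p[0]-50
cv2.imwrite("pics/d.png",cv2.resize(im[y:y+100,x:x+100],(600,600),interpolation=cv2.INTER_CUBIC))
```

```text
[0.56551995 0.10187125 0.22189746] [2.90072527 1.19644363 0.00837191] 6.8 [-0.32038475 -0.19870719 -1.3055089 ] 0.6804464169329713
[[ 0.7092  0.705   0.0064]
 [ 0.705  -0.7092 -0.0015]
 [ 0.0035  0.0055 -1.    ]]
[243 174]
```

View pics/d.png

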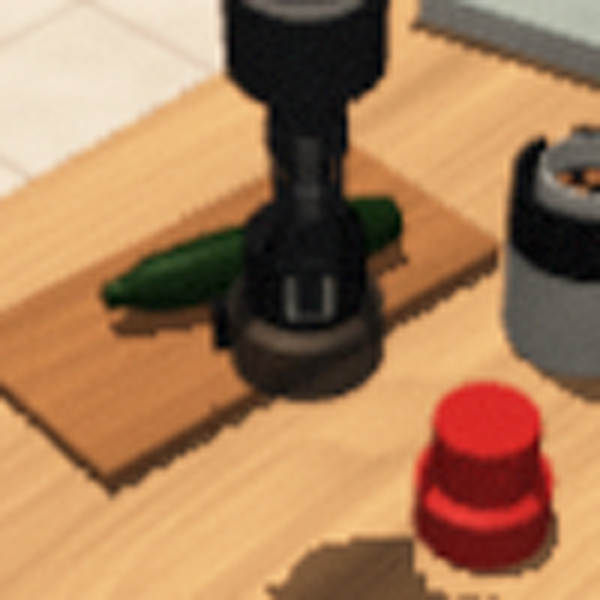

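The lid is held upright with its lug to the left in the side view, at crop px (222,325). I carry it over the grinder and turn it.

Request:
step_arm:
  motion:
    - [[0.05, 0.001, -0.04, 0, 0, 0, -10], [0.05, 0.003, -0.08, 0, 0, 0, -20], [0.05, 0.005, -0.12, 0, 0, 0, -30], [0.05, 0.006, -0.16, 0, 0, 0, -40], [0.05, 0.008, -0.2, 0, 0, 0, -50], [0.05, 0.009, -0.24, 0, 0, 0, -60], [0.05, 0.009, -0.253, 0, 0, 0, -65], [0.05, 0.009, -0.253, 0, 0, 0, -65]]

```text
time: 7.8
tool_pos: [0.5735, -0.1522, 0.2203]
tcp_rot: [3.087, -0.55, -0.0]
wrist_force: [1.3, 0.1, -1.6]
width: 0.687
```

Run:
```python
from h import *
from scipy.spatial.transform import Rotation as R
for _ in range(3): im,d=read_camera("side")
t,dt=read_camera("top")
s=read_state();print(s["tool_pos"],s["tcp_rot"],s["time"],s["wrist_force"],s["width"])
M=R.from_rotvec(s["tcp_rot"]).as_matrix();print(M.round(4), np.degrees(np.arctan2(M[1,1],M[0,1])))
p=pix("side",s["tool_pos"])[0].astype(int);print(p)
y,x=p[1]-40,p[0]-50
lid=s["tool_pos"]+[.0014,-.0005,-.0675+.0]  # lid origin
print("lid px",pix("side",[lid, lid+[.0432*np.cos(-.454),.0432*np.sin(-.454),0.015],[.5762,-.1516,.105],[.5762+.0447*np.cos(-.454),-.1516+.0447*np.sin(-.454),.123]])-[x,y])
b=t[150:220,275:345]
cv2.imwrite("pics/e.png",np.hstack([cv2.resize(im[y:y+100,x:x+100],(500,500),interpolation=cv2.INTER_CUBIC),cv2.copyMakeBorder(cv2.resize(b,(300,300),interpolation=cv2.INTER_CUBIC),0,200,0,0,cv2.BORDER_CONSTANT)]))
# lid points from side cloud: skirt
P=cloud("side",d).reshape(-1,3);S=P[(np.hypot(P[:,0]-.576,P[:,1]+.152)<.06)&(P[:,2]>lid[2]+.005)&(P[:,2]<lid[2]+.03)]
from fit import circ
print(len(S),circ(S,.0395,[.575,-.15]),"grinder body:")
B=P[(np.hypot(P[:,0]-.576,P[:,1]+.152)<.06)&(P[:,2]>.02)&(P[:,2]<.1)]
print(len(B),circ(B,.049,[.575,-.15]))
```

```text
[ 0.57414215 -0.15028676  0.22127325] [ 3.08807074e+00 -5.46106673e-01  2.04758186e-03] 8.0 [ 0.37810845  0.32420904 -0.82893294] 0.6835964200533452
[[ 9.393e-01 -3.430e-01  3.000e-04]
 [-3.430e-01 -9.393e-01 -5.700e-03]
 [ 2.300e-03  5.300e-03 -1.000e+00]] -110.05779350462694
[293 139]
lid px [[48.85875983 56.45527588]
 [43.80275706 46.38545427]
 [47.82380474 67.3345272 ]
 [42.79184194 56.44548906]]
137 [ 0.57574747 -0.15072963] grinder body:
465 [ 0.57666951 -0.15151408]
```

View pics/e.png

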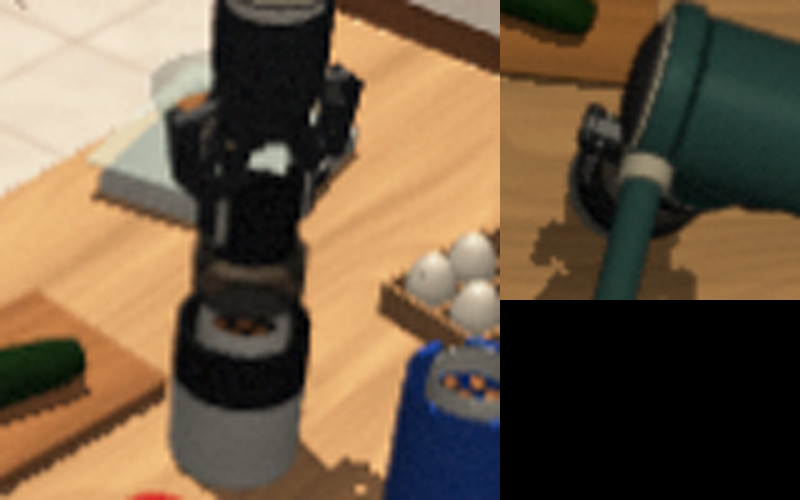

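Request:
step_arm:
  motion:
    - [[0.05, 0.001, -0.001, -0.004, 0, 0, 0], [0.05, 0.001, -0.001, -0.01, 0, 0, 0], [0.05, 0.001, -0.001, -0.015, 0, 0, 0], [0.05, 0.001, -0.001, -0.019, 0, 0, 0], [0.05, 0.001, -0.001, -0.022, 0, 0, 0], [0.05, 0.001, -0.001, -0.025, 0, 0, 0], [0.05, 0.001, -0.001, -0.027, 0, 0, 0], [0.05, 0.001, -0.001, -0.027, 0, 0, 0]]
  newtons: 100

```text
time: 9.0
tool_pos: [0.5751, -0.1513, 0.1942]
tcp_rot: [3.088, -0.546, 0.002]
wrist_force: [0.9, 0.3, -0.4]
width: 0.675
```

Request:
step_arm:
  motion:
    - [[0.05, 0, 0, -0.002, 0, 0, 0], [0.05, 0, 0, -0.004, 0, 0, 0], [0.05, 0, 0, -0.006, 0, 0, 0], [0.05, 0, 0, -0.008, 0, 0, 0], [0.05, 0, 0, -0.01, 0, 0, 0], [0.05, 0, 0, -0.011, 0, 0, 0], [0.05, 0, 0, -0.012, 0, 0, 0], [0.05, 0, 0, -0.012, 0, 0, 0]]

```text
time: 10.0
tool_pos: [0.575, -0.1513, 0.1821]
tcp_rot: [3.088, -0.546, 0.002]
wrist_force: [-0.0, -0.0, -0.0]
width: 0.678
```

The lid is 9 mm below the collar top with no contact force, so the lug is in the notch. I continue slowly.

Request:
step_arm:
  motion:
    - [[0.05, 0, 0, -0.001, 0, 0, 0], [0.05, 0, 0, -0.002, 0, 0, 0], [0.05, 0, 0, -0.003, 0, 0, 0], [0.05, 0, 0, -0.004, 0, 0, 0], [0.05, 0, 0, -0.005, 0, 0, 0], [0.05, 0, 0, -0.006, 0, 0, 0], [0.05, 0, 0, -0.007, 0, 0, 0], [0.05, 0, 0, -0.007, 0, 0, 0]]

```text
time: 11.0
tool_pos: [0.575, -0.1513, 0.1751]
tcp_rot: [3.088, -0.546, 0.002]
wrist_force: [-1.6, 1.3, 3.5]
width: 0.679
```

Request:
step_arm:
  motion:
    - [[0.05, 0, 0, -0.0004, 0, 0, 0], [0.05, 0, 0, -0.0008, 0, 0, 0], [0.05, 0, 0, -0.0012, 0, 0, 0], [0.05, 0, 0, -0.0016, 0, 0, 0], [0.05, 0, 0, -0.002, 0, 0, 0], [0.05, 0, 0, -0.0024, 0, 0, 0], [0.05, 0, 0, -0.0024, 0, 0, 0], [0.05, 0, 0, -0.0024, 0, 0, 0]]

```text
time: 12.0
tool_pos: [0.575, -0.1513, 0.1738]
tcp_rot: [3.088, -0.546, 0.002]
wrist_force: [-5.9, 1.2, 8.8]
width: 0.674
```

Request:
step_arm:
  motion:
    - [[0.05, 0, 0, -0.001, 0, 0, 0], [0.05, 0, 0, -0.0015, 0, 0, 0], [0.05, 0, 0, -0.002, 0, 0, 0], [0.05, 0, 0, -0.002, 0, 0, 0], [0.05, 0, 0, -0.002, 0, 0, 0], [0.05, 0, 0, -0.002, 0, 0, 0], [0.05, 0, 0, -0.002, 0, 0, 0], [0.05, 0, 0, -0.002, 0, 0, 0]]

```text
time: 13.0
tool_pos: [0.575, -0.1513, 0.1738]
tcp_rot: [3.088, -0.546, 0.002]
wrist_force: [-7.2, 2.5, 12.6]
width: 0.679
```

Run:
```python
from h import *
from fit import circ
for _ in range(2): im,d=read_camera("side")
s=read_state();print(s["tool_pos"],s["tcp_rot"],s["time"],s["wrist_force"],s["torque"],s["width"])
Ps=np.vstack([cloud("side",read_camera("side")[1]).reshape(-1,3) for _ in range(5)])
N=Ps[(np.hypot(Ps[:,0]-.576,Ps[:,1]+.152)<.06)]
S=N[(N[:,2]>.126)&(N[:,2]<.138)]; print(len(S),circ(S,.0395,[.575,-.15]))
B=N[(N[:,2]>.02)&(N[:,2]<.1)]; print(circ(B,.049,[.575,-.15]))
p=pix("side",s["tool_pos"])[0].astype(int);y,x=p[1]-40,p[0]-40
t=read_camera("top")[0][150:220,275:345]
cv2.imwrite("pics/f.png",np.hstack([cv2.resize(im[y:y+80,x:x+80],(480,480),interpolation=cv2.INTER_CUBIC),cv2.copyMakeBorder(cv2.resize(t,(300,300),interpolation=cv2.INTER_CUBIC),0,180,0,0,cv2.BORDER_CONSTANT)]))
```

```text
[ 0.57503892 -0.1512712   0.17382079] [ 3.08802144e+00 -5.46035303e-01  2.37667012e-03] 13.1 [-5.9783583   2.42660897 12.88198982] [ 0.29423489  0.97245502 -0.04385382] 0.6782449865161447
336 [ 0.57695385 -0.1509914 ]
[ 0.57686275 -0.15168987]
```

View pics/f.png

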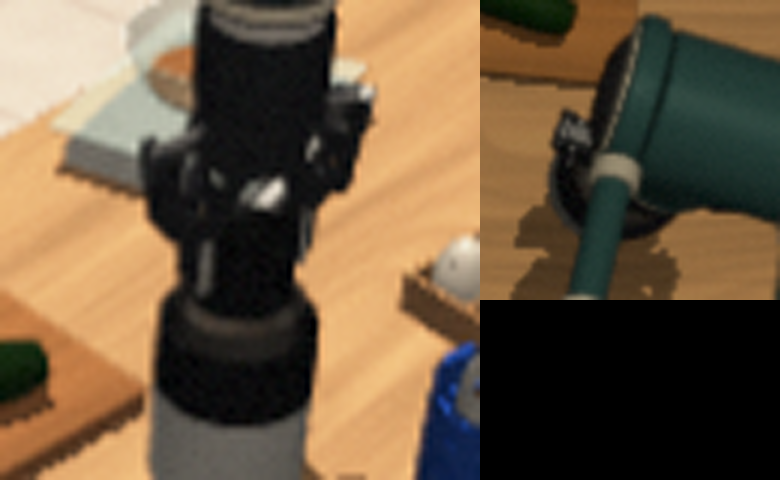

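Request:
step_arm:
  motion:
    - [[0.05, 0, 0, -0.002, 0, 0, 0], [0.05, 0, 0, -0.0025, 0, 0, 0], [0.05, 0, 0, -0.003, 0, 0, 0], [0.05, 0, 0, -0.0035, 0, 0, 0], [0.05, 0, 0, -0.004, 0, 0, 0], [0.05, 0, 0, -0.0045, 0, 0, 0], [0.05, 0, 0, -0.0045, 0, 0, 0], [0.05, 0, 0, -0.0045, 0, 0, 0]]

```text
time: 14.4
tool_pos: [0.5751, -0.1513, 0.1737]
tcp_rot: [3.088, -0.546, 0.004]
wrist_force: [-12.8, 3.7, 24.0]
width: 0.68
```

Run:
```python
from h import *
C={}
for n in("side","top"):
    C[n]=np.vstack([cloud(n,read_camera(n)[1]).reshape(-1,3) for _ in range(12)])
s=read_state();print(s["tool_pos"],s["tcp_rot"],s["time"],s["wrist_force"],s["torque"],s["width"])
for n,P in C.items():
    v=P[:,:2]-[.5762,-.1516]; r=np.hypot(*v.T); a=np.degrees(np.arctan2(v[:,1],v[:,0]))
    for lo,hi,z0,z1,nm in((.0325,.0375,.128,.150,"shoulder"),(.0435,.047,.11,.135,"collar")):
        print(n,nm,end=': ')
        for k in range(-180,180,30):
            m=(r>lo)&(r<hi)&(P[:,2]>z0)&(P[:,2]<z1)&(a>=k)&(a<k+30)
            if m.sum()>15: print(k+15,m.sum(),(np.median(P[m,2])*1000).round(1),end=' | ')
        print()
```

```text
[ 0.57505937 -0.15129506  0.17372262] [ 3.08785414 -0.54593129  0.00367968] 15.6 [-13.04151233   4.43458806  24.23672758] [ 0.56773192  1.78823687 -0.03017264] 0.6779148665144299
side shoulder: -165 71 141.2 | -135 59 141.3 | 45 49 142.1 | 75 76 141.9 | 105 91 141.4 | 135 104 140.3 | 165 86 140.4 | 
side collar: -165 70 123.7 | -135 48 123.8 | 15 32 123.4 | 45 44 124.7 | 75 64 123.1 | 105 113 120.2 | 135 122 119.4 | 165 106 121.6 | 
top shoulder: -165 95 140.5 | 75 24 139.3 | 105 128 140.4 | 165 21 142.8 | 
top collar: -165 96 123.4 | -135 50 122.4 | 75 45 122.2 | 105 92 123.2 | 135 53 122.4 | 165 24 123.1 |
```

Hard stop and the shoulder at 141 mm agree with fully home. However, the moment puts the load at the rim side opposite the lug, so I tip the tool slightly towards the lug to even out the pressure.

Request:
step_arm:
  motion:
    - [[0.05, 0, 0, -0.004, 0.1, 0.2, 0], [0.05, 0, 0, -0.004, 0.2, 0.4, 0], [0.05, 0, 0, -0.004, 0.3, 0.6, 0], [0.05, 0, 0, -0.004, 0.4, 0.8, 0], [0.05, 0, 0, -0.004, 0.45, 0.9, 0], [0.05, 0, 0, -0.004, 0.45, 0.9, 0], [0.05, 0, 0, -0.004, 0.45, 0.9, 0], [0.05, 0, 0, -0.004, 0.45, 0.9, 0]]

```text
time: 16.6
tool_pos: [0.5757, -0.1516, 0.1741]
tcp_rot: [3.092, -0.546, -0.019]
wrist_force: [-10.9, 3.6, 22.1]
width: 0.676
```

Run:
```python
from h import *
from scipy.spatial.transform import Rotation as R
s=read_state();print(s["tool_pos"],s["tcp_rot"],s["time"],s["wrist_force"],s["torque"],s["width"]);print(R.from_rotvec(s["tcp_rot"]).as_matrix()[:,2])
```

```text
[ 0.57566605 -0.15157092  0.17411823] [ 3.09210835 -0.54647568 -0.01912831] 16.6 [-10.87549268   3.58932571  22.07138912] [ 0.22560303  1.46986588 -0.05557322] 0.6758543271979772
[-1.22594830e-02  6.35952037e-04 -9.99924647e-01]
```

Tipping raised the tool 0.4 mm, so the lid was already flat. The moment matches a central load with about a 0.135 m lever. I undo the tip and keep pressing.

Request:
step_arm:
  motion:
    - [[0.05, 0, 0, -0.004, -0.2, -0.3, 0], [0.05, -0.0005, 0.0002, -0.004, -0.3, -0.5, 0], [0.05, -0.001, 0.0005, -0.004, -0.4, -0.8, 0], [0.05, -0.0015, 0.0005, -0.004, -0.4, -0.8, 0], [0.05, -0.0015, 0.0005, -0.004, -0.4, -0.8, 0], [0.05, -0.0015, 0.0005, -0.004, -0.4, -0.8, 0], [0.05, -0.0015, 0.0005, -0.004, -0.4, -0.8, 0], [0.05, -0.0015, 0.0005, -0.004, -0.4, -0.8, 0]]

```text
time: 17.6
tool_pos: [0.575, -0.1513, 0.1737]
tcp_rot: [3.088, -0.546, 0.008]
wrist_force: [-7.1, 2.0, 18.2]
width: 0.673
```

Run:
```python
from h import *
from fit import circ
from scipy.spatial.transform import Rotation as R
s=read_state();print(s["tool_pos"],s["tcp_rot"],s["time"],s["wrist_force"],s["torque"],s["width"]);print(R.from_rotvec(s["tcp_rot"]).as_matrix()[:,2])
P=np.vstack([cloud("side",read_camera("side")[1]).reshape(-1,3) for _ in range(30)])
v=P[:,:2]-[.5762,-.1516]; r=np.hypot(*v.T)
m=(r>.0325)&(r<.0375)&(abs(P[:,2]-.141)<.006); S=P[m]
print("shoulder plane",np.linalg.lstsq(np.c_[v[m],np.ones(m.sum())],S[:,2],rcond=None)[0],m.sum())
m=(r>.0435)&(r<.047)&(abs(P[:,2]-.123)<.006)&(P[:,0]<.59); print("collar plane",np.linalg.lstsq(np.c_[v[m],np.ones(m.sum())],P[m,2],rcond=None)[0],m.sum())
S=P[(r<.06)&(P[:,2]>.126)&(P[:,2]<.138)];B=P[(r<.06)&(P[:,2]>.02)&(P[:,2]<.1)]
print(circ(S,.0395,[.575,-.15]),circ(B,.049,[.575,-.15]))
```

```text
[ 0.57502482 -0.15129754  0.17373532] [ 3.08760141 -0.5458821   0.00847348] 17.6 [-7.11090553  2.02310938 18.16921297] [0.50625188 1.15148962 0.0122234 ] 0.67323362720087
[ 0.00426103 -0.00694346 -0.99996682]
shoulder plane [0.01068812 0.0020889  0.14140016] 1223
collar plane [ 0.01823862 -0.02928103  0.12384472] 863
[ 0.57710275 -0.15107089] [ 0.57688671 -0.15161023]
```

Shoulder minus collar is 17.6 mm (18 when home), and the lid is concentric within 0.6 mm. I hold it down for over 3 s.

Request:
step_arm:
  motion:
    - [[0.05, -0.0005, 0, -0.0045, 0, 0, 0], [0.05, -0.0005, 0, -0.0045, 0, 0, 0], [0.05, -0.0005, 0, -0.0045, 0, 0, 0], [0.05, -0.0005, 0, -0.0045, 0, 0, 0], [0.05, -0.0005, 0, -0.0045, 0, 0, 0], [0.05, -0.0005, 0, -0.0045, 0, 0, 0], [0.05, -0.0005, 0, -0.0045, 0, 0, 0], [0.05, -0.0005, 0, -0.0045, 0, 0, 0]]

```text
time: 20.1
tool_pos: [0.575, -0.1513, 0.1737]
tcp_rot: [3.088, -0.546, 0.011]
wrist_force: [-10.4, 3.0, 23.9]
width: 0.678
```

Request:
step_arm:
  motion:
    - [[0.05, -0.0005, 0, -0.0045, 0, 0, 0], [0.05, -0.0005, 0, -0.0045, 0, 0, 0], [0.05, -0.0005, 0, -0.0045, 0, 0, 0], [0.05, -0.0005, 0, -0.0045, 0, 0, 0], [0.05, -0.0005, 0, -0.0045, 0, 0, 0], [0.05, -0.0005, 0, -0.0045, 0, 0, 0], [0.05, -0.0005, 0, -0.0045, 0, 0, 0], [0.05, -0.0005, 0, -0.0045, 0, 0, 0]]

```text
time: 21.1
tool_pos: [0.575, -0.1513, 0.1737]
tcp_rot: [3.087, -0.546, 0.014]
wrist_force: [-10.4, 4.7, 23.8]
width: 0.677
```

Request:
step_arm:
  motion:
    - [[0.05, -0.0005, 0, -0.0045, 0, 0, 0], [0.05, -0.0005, 0, -0.0045, 0, 0, 0], [0.05, -0.0005, 0, -0.0045, 0, 0, 0], [0.05, -0.0005, 0, -0.0045, 0, 0, 0], [0.05, -0.0005, 0, -0.0045, 0, 0, 0], [0.05, -0.0005, 0, -0.0045, 0, 0, 0], [0.05, -0.0005, 0, -0.0045, 0, 0, 0], [0.05, -0.0005, 0, -0.0045, 0, 0, 0]]

```text
time: 22.1
tool_pos: [0.575, -0.1513, 0.1737]
tcp_rot: [3.087, -0.546, 0.017]
wrist_force: [-11.3, 4.2, 24.0]
width: 0.678
```

Request:
step_arm:
  motion:
    - [[0.05, -0.0005, 0, -0.0045, 0, 0, 0], [0.05, -0.0005, 0, -0.0045, 0, 0, 0], [0.05, -0.0005, 0, -0.0045, 0, 0, 0], [0.05, -0.0005, 0, -0.0045, 0, 0, 0], [0.05, -0.0005, 0, -0.0045, 0, 0, 0], [0.05, -0.0005, 0, -0.0045, 0, 0, 0], [0.05, -0.0005, 0, -0.0045, 0, 0, 0], [0.05, -0.0005, 0, -0.0045, 0, 0, 0]]

```text
time: 23.1
tool_pos: [0.575, -0.1513, 0.1737]
tcp_rot: [3.087, -0.546, 0.02]
wrist_force: [-11.3, 3.6, 23.0]
width: 0.677
```

The tool has leaned about 0.01 rad over these holds, so I bring it back to vertical while holding.

Request:
step_arm:
  motion:
    - [[0.05, -0.0005, 0, -0.0045, 0, 0.2, 0], [0.05, -0.0005, 0, -0.0045, 0, 0.4, 0], [0.05, -0.0005, 0, -0.0045, 0, 0.6, 0], [0.05, -0.0005, 0, -0.0045, 0, 0.8, 0], [0.05, -0.0005, 0, -0.0045, 0, 0.9, 0], [0.05, -0.0005, 0, -0.0045, 0, 0.9, 0], [0.05, -0.0005, 0, -0.0045, 0, 0.9, 0], [0.05, -0.0005, 0, -0.0045, 0, 0.9, 0]]

```text
time: 24.1
tool_pos: [0.5753, -0.1512, 0.1738]
tcp_rot: [3.085, -0.545, -0.0]
wrist_force: [-11.4, 3.7, 24.1]
width: 0.674
```

Run:
```python
from h import *
from fit import circ
from scipy.spatial.transform import Rotation as R
P=np.vstack([cloud("side",read_camera("side")[1]).reshape(-1,3) for _ in range(30)])
s=read_state();print(s["tool_pos"],s["tcp_rot"],s["time"],s["wrist_force"],s["torque"],s["width"]);print(R.from_rotvec(s["tcp_rot"]).as_matrix()[:,2])
v=P[:,:2]-[.5762,-.1516]; r=np.hypot(*v.T)
m=(r>.0325)&(r<.0375)&(abs(P[:,2]-.141)<.006); S=P[m]
print("shoulder plane",np.linalg.lstsq(np.c_[v[m],np.ones(m.sum())],S[:,2],rcond=None)[0],m.sum())
S=P[(r<.06)&(P[:,2]>.126)&(P[:,2]<.138)];B=P[(r<.06)&(P[:,2]>.02)&(P[:,2]<.1)]
print(circ(S,.0395,[.575,-.15]),circ(B,.049,[.575,-.15]))
for t,c in(("grater",None),("eggs",None),("courgette",None)):
    read_camera("top"); q=spot_in("top",t); print(t,[toworld("top",a["xyz"]).round(3) for a in q[:1]])
```

```text
[ 0.57537393 -0.15120093  0.17385975] [ 3.08506556e+00 -5.45265613e-01 -3.46934454e-04] 25.6 [-10.73625617   4.23945225  22.99797702] [0.83915573 1.40140402 0.07763424] 0.6790710923859933
[-0.00173428 -0.0085399  -0.99996203]
shoulder plane [ 0.01579345 -0.00548398  0.14173865] 1185
[ 0.57715504 -0.1510134 ] [ 0.57687751 -0.15160792]
grater [array([0.598, 0.429, 0.191])]
eggs [array([ 0.532, -0.433,  0.029])]
courgette [array([ 0.738, -0.033,  0.056])]
```

Run:
```python
from h import *
for _ in range(40): read_camera("side")
s=read_state();print(s["tool_pos"],s["time"],s["wrist_force"],s["width"])
print(finish_job())
```

```text
[ 0.57538693 -0.15117144  0.17385742] 27.9 [-10.6696725    2.83046851  23.47699043] 0.6796540155477533
the job is handed in; nothing more can be done
None
```

I put the black lid on the black and steel grinder with its lug in the notch and pressed it down. I handed the job in at 27.9 s, still gripping the lid and pressing with about 23 N. I cannot read the switch directly, so "right in" is inferred from the checks below.

**What the last checks showed**
- **Hard stop:** the tool height stayed at about 0.174 m while the push doubled from 12 to 24 N. That matches the height expected with the lid home.
- **Height:** depth images put the lid's shoulder at 141–142 mm, against 141 mm when home.
- **Centring:** the lid's skirt is within about 0.7 mm of the grinder body's centre.
- **Holding time:** the lid was pressed from about 12 s to the end. The final pose was held from 24.1 s to 27.9 s, more than three seconds.
- **Bystanders:** the grater, eggs and courgette are within about 5 mm of where they were at the start, which is the cameras' own error.

**What disagreed or stayed unsure**
- **Sideways force:** about 11 N stayed on the wrist throughout. I put this down to the arm flexing under the push.
- **Tilt:** at about 16 s I tipped the tool slightly, believing the lid was not flat. The tool rose 0.4 mm, so I tipped it back. The depth fit still shows a lid slope of about 0.017 rad. That is inside the 0.05 rad limit and no larger than the false slope the same fit gave for the flat collar.

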